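Shut the wheel's water stop valve with the T-key

ROBOT

A 6-joint arm with a two-finger parallel gripper is mounted at the origin on the work surface. World frame = base frame: x ahead of the robot, y to its left, z up, the work surface at z = 0. Lengths are in m, angles in rad, forces in N, time in s.
With the tool pointing down it reaches from about 0.35 to 0.925 m from the base axis. Payload 6.4 kg.
Tool frame: the origin (TCP) lies midway between the tips of the shut fingers; the grasp point (between the pads) lies 19 mm behind it; z points along the fingers, y is the line along which they close (so a half turn about z gives the same grasp; the last joint's range is limited). The gripper opens to 94 mm and grips with 3 to 60 N. Pads are 16 mm wide; open, the fingers measure 119 mm over their backs; the gripper's body (75 mm by 177 mm) begins 78 mm behind the grasp point.
Start: joints at [-1.501, 0.245, 1.558, -0, 1.339, -0.174], TCP at [0.157, -0.631, 0.205] pointing down, gripper open.
Joint ranges: [-3.13, 3.13], [-1.02, 2.26], [0.13, 2.54], [-0.95, 4.09], [0.21, 2.88], [-2.74, 2.74]. Speed limits (rad/s): [2.57, 2.57, 3.14, 3.14, 3.14, 3.14].

INTERFACE

Orientations are given as a unit quaternion [w, x, y, z].
In Python, from bench import env gives the robot as it stands.
- The arm moves only by the tool drive_tool, never from a script. Its argument "rows" is one flat list of numbers, 7 for each row, row after row: the shift along the tool's x, y, z in m, then the turn, a rotation vector about the tool's x, y, z in rad, then the finger opening in m, from 0 to 0.094. A call has 1 to 5 rows; each row shifts and turns the commanded pose from where the row before left it, along the tool's axes as they then stand; what a row does not reach is not made up. A row lasts 1/12 s, in which the tool goes at most 41.7 mm and 7.16 degrees, less where a joint would pass 70% of its speed; a pose out of reach is approached as far as the arm can. A call with a gripper value outside its range is refused whole. The fingers move at their own pace and stop on an object; "newtons" is the grip in N (left out, the last holds). Time passes only in rows, so rows that do not move let the fingers close. It gives the time, the measured TCP pose, the force, the opening and the grip force at its end, in the units of the state.
- env.state(): the state, without advancing time (a new reading comes with each control period).
- env.capture(name): name is "side" or "top" or "wrist"; returns a dict with "img" (480x640x3 uint8, red, green, blue), "range_z" (480x640 float32, m along the optical axis (not along the pixel's ray), 0 where there is no reading), "K" (3x3 intrinsics, pixels), "extrinsics" (4x4, takes a point from camera to world coordinates). Camera axes: x right, y down, z forward; pixel columns grow to the right and rows downward; lengths in m; the calibration is good to about 2 mm. The wrist camera is an equidistant fisheye: a pixel r from the principal point sees the ray r / f radians off the axis. A picture is of the moment at which its call begins.
- env.job_done(): hands the job in; it is judged then, once.
Trained networks look in a picture, given as the dict that the camera call returned (one of the last four; its "shot" number tells which), for a name from the list of things; names that differ only in an ending like _2 or _b are one class to them, and where a whole thing is asked for, a point or a joint stands for the part that bears it (a point fixed in the world has none). Each returns a list of dicts, best first, with "conf" (0 to 1); they miss things now and then, are a little off and sometimes report something else, mostly with a low value. They report only what shows in the picture. A call takes as long as a camera call. They do not tell look-alikes from the thing itself.
- env.search_frame(picture, thing): "at" ([row, column] in pixels, amid what is visible of it).
- env.silhouettes(picture, thing): "mask" (480x640 bool, what is visible of it) and "at" ([row, column] in pixels, amid what is visible of it).
The state is a dict: "t": time; "joint_positions": joint angles; "qd": joint speeds; "effort": joint torques, N m; "eef_pos": TCP position; "tcp_rot": TCP orientation; "contact_force": force on the tool from outside, world axes, zero at the start; "wrist_torque": the same for the moment, N m; "grip_width": finger opening in m; "grip_force": force on a finger pad.
Only numpy, scipy, OpenCV 4.12 (cv2) and the standard library are available. Lean on these libraries where they do the work, as an engineer would, in place of code of your own. Each camera call takes 0.05 s, during which the arm holds its last target. There are 200 camera calls.

TASK

The water feed to the wheel has been left running: take the T-key out of the wooden tool block, lower it down the valve sleeve in the bench panel, feel its socket gently onto the square spindle at the bottom, and turn it clockwise until the valve comes up against its stop. Then draw the key out and set it down upright in its own hole in the block, and let go. Do not ram or force the key, and leave everything else on the bench where it is.

Things in the scene. Friction and masses are not known exactly. Their poses are not given: they have to be found in the camera images.
- key: T-key, dark steel, 245 mm tall, about 0.45 kg, standing socket down in the larger hole of the tool block. Origin: centre of the socket's open lower rim; z up the shank, y along the cross bar, x and y square to the socket's flats. Square tube socket 26 mm outside, 18 mm inside, 22 mm deep, open downwards, 34 mm tall with its solid top; round shank 14 mm thick.
- bar (a point): Middle of the T-key's cross bar, 238 mm above the socket rim, axes as the key's. The bar is square, 14 mm wide, 14 mm high and 110 mm long (along y), with flat faces; take it across the bar here.
- socket (a point): Centre of the open lower rim of the T-key's socket (the key's origin), axes as the key's.
- block: Fixed wooden tool block 80 x 130 x 60 mm (x, y, z). Origin: centre of its underside, on the bench. The T-key's own hole is the larger one, 44 mm across and 50 mm deep, centred 28 mm along +y; the smaller one, 18 mm across and 38 mm along -y, holds a loop tool.
- hole_floor (a point): Centre of the floor of the T-key's hole in the block, 10 mm above the bench and 50 mm below the block's top. The key stands with its socket rim on this floor.
- panel: Fixed stainless access panel 220 x 300 x 4 mm on the bench; the valve sleeve passes through its centre. Origin: centre of the panel's underside, at bench height. The stop valve below, with its spindle, counts as part of the panel.
- sleeve_mouth (a point): Centre of the open mouth of the sleeve, 12 mm above the bench, axes as the panel's. The grey sleeve is a plain upright tube, 46 mm inside, reaching 182 mm below the bench.
- square_top (a point): Point on the sleeve's axis at the height of the spindle's top, 164 mm below the mouth; axes are the panel's, NOT the spindle's. The brass spindle is 16 x 16 mm, 25 mm tall, the top 1.5 mm bevelled to 13 x 13 mm, centred in the sleeve. How its flats lie is not measured and differs each time: any bearing. Fully home, the socket rim is 22 mm below this point.
- valve (a joint): Angle of the spindle in rad: 0 fully open, 1.571 shut, against a dead stop; grows clockwise seen from above. Starts part open (0.45 to 0.85). Turns stiffly (0.15 N m), stays where left; 0.3 N m on the stop is plenty, over 0.6 strains it. A socket off the flats rests on the spindle's top; turned there under light pressure it drops over them: 1 mm play a side, 0.13 rad in turning.
- looptool: Slim loop tool, wooden handle and wire loop, 148 mm long, standing in the smaller hole of the block, its top 160 mm above the bench. Origin at its lower end. Not to be disturbed.
- rib: Half-moon wooden rib with a black rubber edge, 104 x 48 x 7 mm, lying flat on the panel. Origin on its underside, 12 mm in from the straight edge. Not to be disturbed.
- cap: The sleeve's grey plastic cap, 62 mm across and 24 mm high, lying on the panel. Origin at its underside. Not to be disturbed.
- cup: Glaze test cup, ceramic, 68 mm across the rim and 65 mm high. Origin at its underside. Not to be disturbed.
- spray: Plastic spray bottle with press trigger, 76 mm across and 205 mm high. Origin at its underside. Not to be disturbed.
- tamper: Wooden tamper standing on its 72 mm foot, 128 mm high. Origin at its underside. Not to be disturbed.
Mind the look-alikes: they are no part of the job. What is shaped like the block but green is not meant.

How it is judged:
By the outcome, as a careful person would: the job done as asked, in the order asked, and still so for the second after the job is handed in, with the robot touching nothing.
It also fails if it takes over 64 s, if anything falls off the work surface, if the arm or the gripper's body presses on something with over 40 N, if the wrist force passes 120 N, or if a joint passes its speed limit or range.

## Working session

There is one attempt and no reset: what is moved stays moved. The work goes in short steps, Python scripts to look and compute and a tool call to move; the robot and the scene stay as the last step left them, time stands still between calls to the robot, and variables do not carry over. Pictures are saved under pics/ and viewed, at most 10 in all, crops included, and the job is handed in when it is done.

Besides the shell and the picture viewer there is one more tool, called after "Emit:" as name(argument=value, ...), one argument or row to a line, values as JSON. drive_tool: Moves the arm, as the interface text tells. Its arguments: {"type":"object","properties":{"rows":{"type":"array","items":{"type":"number"}},"newtons":{"type":"number"}},"required":["rows"]}

```bash
mkdir -p pics; ls
cat > h.py <<'E'
import numpy as np, cv2
from bench import env
def cap(n,save=None):
    p=env.capture(n)
    if save: cv2.imwrite('pics/'+save,p['img'][:,:,::-1])
    return p
def cloud(p):
    z=p['range_z'];K=p['K'];v,u=np.indices(z.shape)
    c=np.stack([(u-K[0,2])/K[0,0]*z,(v-K[1,2])/K[1,1]*z,z],-1)
    E=p['extrinsics'];return c@E[:3,:3].T+E[:3,3]
E
python3 - <<'E'
from h import *
s=env.state();print(s)
p=cap('top','t1.png');q=cap('side','s1.png')
print(p['extrinsics'],q['extrinsics'])
for nm,c in (('top',p),('side',q)):
    C=cloud(c)
    for t in ['key','block','panel','looptool','rib','cap','cup','spray','tamper']:
        for d in env.silhouettes(c,t)[:3]:
            m=d['mask']&(c['range_z']>0)
            P=C[m]
            if len(P): print(nm,t,round(d['conf'],2),np.round(d['at']),np.median(P,0).round(3),np.percentile(P,2,axis=0).round(3),np.percentile(P,98,axis=0).round(3))
E
```

```text
pics
{'t': 0.0, 'joint_positions': array([-1.50111569e+00,  2.45794012e-01,  1.55899178e+00,  1.11950531e-06,
        1.33869274e+00, -1.74077682e-01]), 'qd': array([-1.03369636e-03,  9.63560804e-04, -1.46505999e-03, -1.81549109e-05,
        2.07960420e-04,  1.61106699e-04]), 'effort': array([-1.26075862e-03, -4.15839458e+01, -3.14603126e+01,  6.83779106e-02,
        3.31943971e-02, -1.44980363e-04]), 'eef_pos': array([ 0.15685671, -0.63017917,  0.20437014]), 'tcp_rot': array([-9.41630857e-04,  9.92581499e-01,  1.21577458e-01,  4.97417936e-05]), 'contact_force': array([ 0.22863723, -0.21847871,  0.72563901]), 'wrist_torque': array([ 0.01635402, -0.00871362, -0.03950453]), 'grip_force': 0.0, 'grip_width': 0.09377664371804527}
[[-5.26472303e-03 -9.81955057e-01  1.89041129e-01  3.18264993e-01]
 [-9.99985840e-01  5.02317036e-03 -1.75687138e-03 -1.91354894e-02]
 [ 7.75582941e-04 -1.89047702e-01 -9.81967599e-01  1.30160181e+00]
 [ 0.00000000e+00  0.00000000e+00  0.00000000e+00  1.00000000e+00]] [[-0.89463487 -0.26051342  0.36298927  0.16748999]
 [-0.44670071  0.53847173 -0.71449749  0.7040
[... 1720 characters left out ...]
.525 0.11  0.005] [ 0.413 -0.051  0.   ] [0.634 0.239 0.012]
side rib 0.74 [360. 314.] [0.452 0.177 0.011] [0.426 0.133 0.008] [0.487 0.228 0.014]
side rib 0.74 [328. 298.] [0.526 0.111 0.005] [ 0.413 -0.05   0.001] [0.633 0.239 0.012]
side cap 0.66 [280. 302.] [ 0.586 -0.006  0.023] [ 0.56  -0.038  0.005] [0.618 0.018 0.03 ]
side cap 0.27 [167. 351.] [ 0.554 -0.225  0.212] [ 0.535 -0.6    0.027] [ 0.707 -0.179  0.257]
side cup 0.79 [258. 259.] [ 0.695 -0.     0.048] [ 0.666 -0.038  0.01 ] [0.729 0.025 0.068]
side spray 0.64 [371. 175.] [0.585 0.396 0.142] [0.559 0.364 0.032] [0.625 0.424 0.206]
side tamper 0.81 [208. 318.] [ 0.681 -0.278  0.037] [ 0.654 -0.314  0.003] [ 0.718 -0.255  0.129]
```

View pics/t1.png

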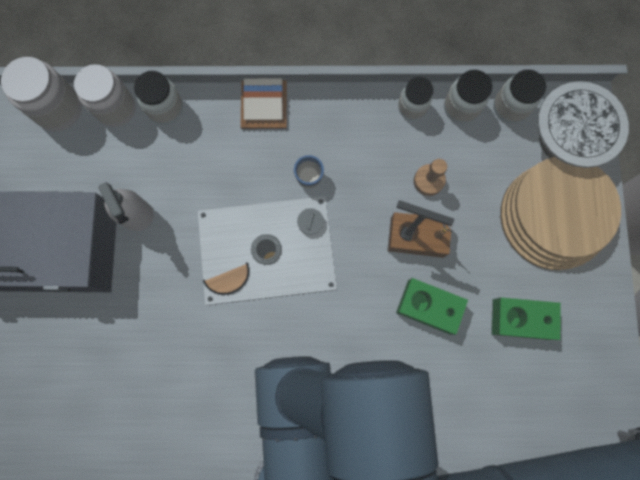

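View pics/s1.png

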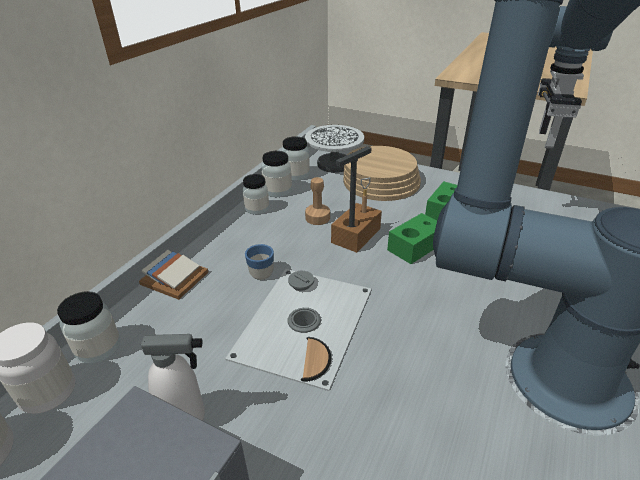

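Run:
```python
from h import *
p=cap('top');q=cap('side')
for n,c in(('top',p),('side',q)):
    C=cloud(c);P=C[(c['range_z']>0)]
    # key bar: top points z~.255
    b=P[(P[:,2]>.246)&(P[:,2]<.262)&(abs(P[:,0]-.555)<.06)&(abs(P[:,1]+.225)<.08)]
    r=cv2.minAreaRect((b[:,:2]*1000).astype(np.float32));print(n,'bar',len(b),r,b[:,2].mean(), np.median(b[:,2]))
    k=P[(P[:,2]>.054)&(P[:,2]<.066)&(abs(P[:,0]-.552)<.07)&(abs(P[:,1]+.25)<.09)]
    r=cv2.minAreaRect((k[:,:2]*1000).astype(np.float32));print('block',len(k),r,np.median(k[:,2]), [cv2.boxPoints(r)])
    k=P[(P[:,2]>.08)&(P[:,2]<.165)&(abs(P[:,0]-.552)<.08)&(abs(P[:,1]+.25)<.1)]
    for lo in(.08,.11,.14):
        g=k[(k[:,2]>lo)&(k[:,2]<lo+.025)];print(lo,len(g),g.min(0) if len(g) else'',g.max(0) if len(g) else'',g.mean(0) if len(g) else '')
    m=P[(P[:,2]>.0085)&(P[:,2]<.015)&(abs(P[:,0]-.53)<.05)&(abs(P[:,1]-.09)<.05)]
    r=cv2.minEnclosingCircle((m[:,:2]*1000).astype(np.float32));print('sleeve',len(m),r,np.median(m[:,2]),m.mean(0))
    m=P[(P[:,2]>.002)&(P[:,2]<.0065)&(abs(P[:,0]-.53)<.14)&(abs(P[:,1]-.095)<.17)]
    r=cv2.minAreaRect((m[:,:2]*1000).astype(np.float32));print('panel',r)
```

```text
top bar 477 ((556.1212768554688, -227.32357788085938), (110.30193328857422, 15.646081924438477), 71.34988403320312) 0.25394031515797844 0.2543175816879655
block 1485 ((554.6267700195312, -254.9140625), (130.54627990722656, 82.16600799560547), 83.08212280273438) 0.059586791069934364 [array([[ 505.9809 , -314.7637 ],
       [ 587.54877, -324.6603 ],
       [ 603.27264, -195.06442],
       [ 521.7048 , -185.16782]], dtype=float32)]
0.08 37 [ 0.54363642 -0.29690694  0.0808991 ] [ 0.56041103 -0.21978445  0.104758  ] [ 0.55008406 -0.25863486  0.09289294]
0.11 48 [ 0.54463538 -0.29744277  0.11019605] [ 0.55868982 -0.21949866  0.13414922] [ 0.55022212 -0.26350099  0.12372259]
0.14 43 [ 0.53962206 -0.30219708  0.14003824] [ 0.56033904 -0.21963979  0.16412759] [ 0.54920836 -0.25926789  0.15254741]
sleeve 382 ((529.6940307617188, 89.010986328125), 68.95989227294922) 0.011277087928997953 [0.52743033 0.09353953 0.01142684]
panel ((529.8098754882812, 95.201416015625), (340.3270568847656, 278.3749694824219), 89.70721435546875)
side bar 244 ((555.0533447265625, -229.72442626953125), (113.35957336425
[... 259 characters left out ...]
86.9039 , -330.78333],
       [ 602.08514, -195.88123],
       [ 519.69135, -186.60901]], dtype=float32)]
0.08 80 [ 0.54227008 -0.2986305   0.08053422] [ 0.56297265 -0.22076148  0.1049149 ] [ 0.55124203 -0.25710841  0.09148582]
0.11 75 [ 0.54237087 -0.2981889   0.11004821] [ 0.56097083 -0.21882396  0.13499226] [ 0.55154568 -0.25475869  0.12205579]
0.14 81 [ 0.53825397 -0.30593437  0.14000631] [ 0.56168137 -0.22122009  0.16439551] [ 0.55185695 -0.24890621  0.15285121]
sleeve 384 ((529.7421875, 108.57644653320312), 56.01475143432617) 0.011668237202765774 [0.52182177 0.09732548 0.01165572]
panel ((529.8966064453125, 94.90978240966797), (340.0989685058594, 279.55523681640625), 89.90815734863281)
```

The top view shows the brown block with the key at about (235,420) and its dark bar above it at (213,425). The sleeve is at (249,266), and the two green blocks are decoys. The side view agrees. Next I'll look down the sleeve with the wrist camera.

```bash
cat >> h.py <<'E'
from scipy.spatial.transform import Rotation as Ro
def pose():
    s=env.state();w,x,y,z=s['tcp_rot'];return s,np.array(s['eef_pos']),Ro.from_quat([x,y,z,w])
def goal(psi): # tool x at yaw psi deg, z down
    a=np.radians(psi);x=np.array([np.cos(a),np.sin(a),0]);z=np.array([0,0,-1.]);return Ro.from_matrix(np.stack([x,np.cross(z,x),z],1))
def to(tgt,psi):
    s,p,R=pose();G=goal(psi)
    print('at',p.round(4),'psi',np.degrees(np.arctan2(*R.as_matrix()[1::-1,0])).round(2),'tilt',(R.as_matrix()[:2,2]).round(4))
    print('turn first',(R.inv()*G).as_rotvec().round(4),'then shift',(G.inv().apply(np.array(tgt)-p)).round(4),'or shift now',R.inv().apply(np.array(tgt)-p).round(4))
E
python3 - <<'E'
from h import *
p=cap('wrist');s,t,R=pose()
E=p['extrinsics'];print(p['K'],R.inv().apply(E[:3,3]-t),R.inv().as_matrix()@E[:3,:3])
to([.53-.0,.093,.40],71.35)
E
```

```text
[[371.64829954   0.         319.17926315]
 [  0.         371.64829954 240.54964264]
 [  0.           0.           1.        ]] [ 0.07613092  0.00021733 -0.17886693] [[-5.24281031e-04 -9.64741652e-01 -2.63198157e-01]
 [ 9.99999860e-01 -5.23579343e-04 -7.28050612e-05]
 [-6.75670428e-05 -2.63198158e-01  9.64741792e-01]]
at [ 0.1569 -0.6308  0.2055] psi 13.97 tilt [-0.  0.]
turn first [-0.     -0.     -1.0015] then shift [ 0.8051  0.122  -0.1945] or shift now [ 0.5368 -0.6123 -0.1945]
```

Emit:
drive_tool(
  rows=[0,0,-0.03,0,0,-0.112,0.094,0,0,-0.03,0,0,-0.112,0.094,0,0,-0.03,0,0,-0.112,0.094,0,0,-0.03,0,0,-0.112,0.094,0,0,-0.03,0,0,-0.112,0.094],
)

```text
t: 1.57
eef_pos: [0.1569, -0.6306, 0.357]
tcp_rot: [0.0, 0.919, 0.394, -0.0]
contact_force: [0.8, -0.3, -0.5]
grip_width: 0.0939
grip_force: 0.0
```

Emit:
drive_tool(
  rows=[0,0,0,0,0,-0.11,0.094,0,0,0,0,0,-0.11,0.094,0,0,0,0,0,-0.11,0.094,0,0,0,0,0,-0.11,0.094,0.036,0.006,0,0,0,0,0.094],
)

```text
t: 1.98
eef_pos: [0.1717, -0.601, 0.3534]
tcp_rot: [-0.001, 0.813, 0.582, -0.0]
contact_force: [1.2, -0.7, -0.8]
grip_width: 0.0941
grip_force: 0.0
```

Emit:
drive_tool(
  rows=[0.036,0.006,0,0,0,0,0.094,0.036,0.006,0,0,0,0,0.094,0.036,0.006,0,0,0,0,0.094,0.036,0.006,0,0,0,0,0.094,0.036,0.006,0,0,0,0,0.094],
)

```text
t: 2.4
eef_pos: [0.2609, -0.4362, 0.3555]
tcp_rot: [0.0, 0.813, 0.582, 0.0]
contact_force: [1.2, -0.1, -0.2]
grip_width: 0.094
grip_force: 0.0
```

Emit:
drive_tool(
  rows=[0.036,0.006,0,0,0,0,0.094,0.036,0.006,0,0,0,0,0.094,0.036,0.006,0,0,0,0,0.094,0.036,0.006,0,0,0,0,0.094,0.036,0.006,0,0,0,0,0.094],
)

```text
t: 2.82
eef_pos: [0.347, -0.2753, 0.3557]
tcp_rot: [0.0, 0.813, 0.582, 0.0]
contact_force: [0.5, -0.3, -1.0]
grip_width: 0.0943
grip_force: 0.0
```

Emit:
drive_tool(
  rows=[0.036,0.006,0,0,0,0,0.094,0.036,0.006,0,0,0,0,0.094,0.036,0.006,0,0,0,0,0.094,0.036,0.006,0,0,0,0,0.094,0.036,0.006,0,0,0,0,0.094],
)

```text
t: 3.23
eef_pos: [0.4333, -0.1144, 0.3558]
tcp_rot: [0.001, 0.813, 0.583, 0.0]
contact_force: [0.9, -0.3, 0.6]
grip_width: 0.0943
grip_force: 0.0
```

Run:
```python
from h import *
to([.504,.021,.10],71.35);print(pose()[0]['joint_positions'],pose()[0]['t'])
```

```text
at [ 0.4333 -0.1144  0.3558] psi 71.26 tilt [ 0.001  -0.0005]
turn first [ 0.0011  0.0002 -0.0015] then shift [0.1509 0.0237 0.2558] or shift now [0.1509 0.0232 0.2558]
[-5.12028292e-01 -3.35396955e-01  1.84983496e+00  1.76682963e-05
  1.62602343e+00 -1.84990432e-01] 3.2333
```

Emit:
drive_tool(
  rows=[0.0302,0.0047,0,0,0,0,0.094,0.0302,0.0047,0,0,0,0,0.094,0.0302,0.0047,0,0,0,0,0.094,0.0302,0.0047,0.01,0,0,0,0.094,0.0301,0.0047,0.01,0,0,0,0.094],
)

```text
t: 3.65
eef_pos: [0.5044, 0.0208, 0.3361]
tcp_rot: [0.001, 0.813, 0.583, 0.001]
contact_force: [0.7, -0.4, 0.5]
grip_width: 0.0941
grip_force: 0.0
```

Emit:
drive_tool(
  rows=[0,0,0.041,0,0,0,0.094,0,0,0.041,0,0,0,0.094,0,0,0.041,0,0,0,0.094,0,0,0.041,0,0,0,0.094,0,0,0.041,0,0,0,0.094],
)

```text
t: 4.07
eef_pos: [0.5034, 0.0194, 0.129]
tcp_rot: [0.0, 0.813, 0.583, 0.0]
contact_force: [0.5, -0.9, -0.1]
grip_width: 0.0938
grip_force: 0.0
```

Emit:
drive_tool(
  rows=[0,0,0.03,0,0,0,0.094,0,0,0,0,0,0,0.094],
)

```text
t: 4.23
eef_pos: [0.4982, 0.0201, 0.0938]
tcp_rot: [-0.005, 0.813, 0.583, -0.005]
contact_force: [-0.9, 0.2, -0.5]
grip_width: 0.094
grip_force: 0.0
```

Run:
```python
from h import *
s,t,R=pose();print(t,s['t'])
p=cap('wrist');E=p['extrinsics'];K=p['K'];f=K[0,0]
np.savez('w.npz',**{k:p[k] for k in('img','range_z','K','extrinsics')})
# rectify: virtual pinhole at the camera looking straight down (axes x=world x ->right, y=-world y down)
def proj(W):
    c=(W-E[:3,3])@E[:3,:3];th=np.arctan2(np.hypot(c[...,0],c[...,1]),c[...,2]);ph=np.arctan2(c[...,1],c[...,0])
    return np.stack([K[0,2]+f*th*np.cos(ph),K[1,2]+f*th*np.sin(ph)],-1).astype(np.float32)
def ortho(z,c,h,n):
    g=np.linspace(-h,h,n);X,Y=np.meshgrid(c[0]+g,c[1]-g);m=proj(np.stack([X,Y,np.full_like(X,z)],-1))
    return cv2.remap(p['img'],m[...,0],m[...,1],cv2.INTER_CUBIC)
a=ortho(.012,(.53,.093),.045,400);b=ortho(-.152,(.53,.093),.03,400)
o=np.hstack([a,b]);o=np.clip(o.astype(float)*1.8,0,255).astype(np.uint8)
cv2.imwrite('pics/sl.png',o[:,:,::-1])
```

```text
[0.49824723 0.02013818 0.09383247] 4.2333
```

View pics/sl.png

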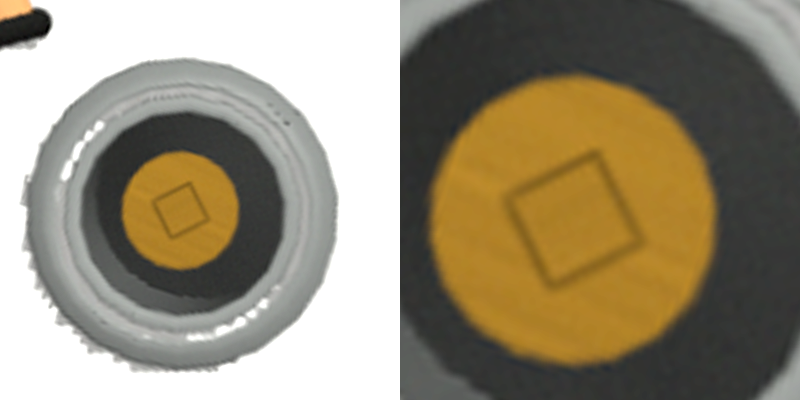

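```bash
cat >> h.py <<'E'
def proj(p,W):
    E=p['extrinsics'];K=p['K'];f=K[0,0]
    c=(W-E[:3,3])@E[:3,:3]
    if p.get('shotname')=='pin': return np.stack([K[0,2]+f*c[...,0]/c[...,2],K[1,2]+f*c[...,1]/c[...,2]],-1).astype(np.float32)
    th=np.arctan2(np.hypot(c[...,0],c[...,1]),c[...,2]);ph=np.arctan2(c[...,1],c[...,0])
    return np.stack([K[0,2]+f*th*np.cos(ph),K[1,2]+f*th*np.sin(ph)],-1).astype(np.float32)
def ortho(p,z,c,h,n=400):
    g=np.linspace(-h,h,n);X,Y=np.meshgrid(c[0]+g,c[1]-g);m=proj(p,np.stack([X,Y,np.full_like(X,z)],-1))
    return cv2.remap(p['img'],m[...,0],m[...,1],cv2.INTER_CUBIC)
E
python3 - <<'E'
from h import *
s,t,R=pose();print(t,R.as_matrix()[:,2])
out=[]
for nm in('wrist','top','side'):
    p=cap(nm)
    if nm!='wrist': p['shotname']='pin'
    a=ortho(p,.012,(.53,.093),.045);o=np.clip(a.astype(float)*1.5,0,255).astype(np.uint8);out.append(cv2.resize(o,(266,266)))
    if nm=='wrist':
        h=cv2.cvtColor(a,cv2.COLOR_RGB2HSV)
        b=ortho(p,-.152,(.527,.09),.015);bb=ortho(p,-.177,(.527,.09),.03)
        h=cv2.cvtColor(bb,cv2.COLOR_RGB2HSV);m=((h[...,1]>120)&(h[...,2]>60)).astype(np.uint8)
        c,r=cv2.minEnclosingCircle(np.argwhere(m)[:,::-1].astype(np.float32));print('disc',.527+(c[0]-199.5)*.06/399,.09-(c[1]-199.5)*.06/399,r*.06/399)
        g=cv2.GaussianBlur(cv2.cvtColor(b,cv2.COLOR_RGB2GRAY),(0,0),2).astype(float)
        bg=cv2.GaussianBlur(g,(0,0),40);d=((g-bg)<-8).astype(np.uint8)
        n,l,st,ce=cv2.connectedComponentsWithStats(d)
        i=1+np.argmax(st[1:,4]);r=cv2.minAreaRect(np.argwhere(l==i)[:,::-1].astype(np.float32));print('square',r, .527+(r[0][0]-199.5)*.03/399,.09-(r[0][1]-199.5)*.03/399,np.array(r[1])*.03/399,'yaw',-r[2])
        out2=[cv2.resize(b,(266,266)),cv2.resize(np.dstack([d*255]*3),(266,266))]
cv2.imwrite('pics/m.png',np.vstack([np.hstack(out),np.hstack(out2+[np.zeros((266,266,3),np.uint8)])])[:,:,::-1])
E
```

```text
[0.50088437 0.01970073 0.0975804 ] [-0.00720454  0.00139991 -0.99997307]
disc 0.526453595383723 0.08971955951891447 0.023065164895882284
square ((192.01361083984375, 201.6944122314453), (217.90579223632812, 217.91554260253906), 63.935340881347656) 0.5264371135969808 0.08983500659913944 [0.01638389 0.01638463] yaw -63.935340881347656
```

View pics/m.png

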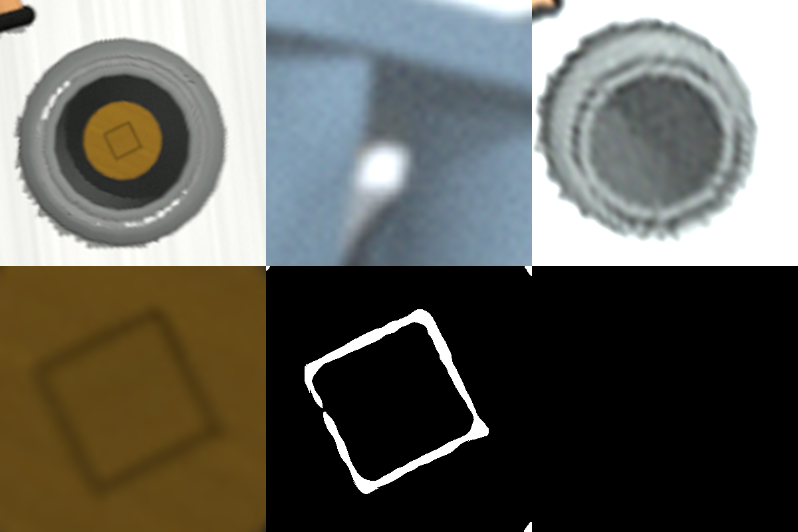

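The view down the sleeve shows the brass spindle square lying at a yaw of about 26° (mod 90). Its centre is at (0.5264, 0.090), which agrees with the mouth ring in both the wrist and side views. Now I'll go to the key.

Emit:
drive_tool(
  rows=[0,0,-0.03,0,0,0,0.094,0,0,-0.041,0,0,0,0.094,0,0,-0.041,0,0,0,0.094,0,0,-0.041,0,0,0,0.094,0,0,-0.041,0,0,0,0.094],
)

```text
t: 4.85
eef_pos: [0.5041, 0.0192, 0.3001]
tcp_rot: [0.002, 0.813, 0.583, 0.002]
contact_force: [1.5, -0.6, 0.6]
grip_width: 0.094
grip_force: 0.0
```

Emit:
drive_tool(
  rows=[0,0,-0.041,0,0,0,0.094,-0.0309,0.0187,0,0,0,0,0.094,-0.0309,0.0187,0,0,0,0,0.094,-0.0309,0.0187,0,0,0,0,0.094,-0.0309,0.0187,0,0,0,0,0.094],
)

```text
t: 5.27
eef_pos: [0.5355, -0.1235, 0.3397]
tcp_rot: [0.003, 0.813, 0.583, 0.002]
contact_force: [-0.1, 0.0, 0.3]
grip_width: 0.0945
grip_force: 0.0
```

Emit:
drive_tool(
  rows=[-0.0309,0.0187,0,0,0,0,0.094,-0.0309,0.0187,0,0,0,0,0.094,-0.03,0.018,0,0,0,0,0.094,0,0,0,0,0,0,0.094,0,0,0,0,0,0,0.094],
)

```text
t: 5.68
eef_pos: [0.558, -0.2282, 0.3381]
tcp_rot: [0.002, 0.813, 0.582, 0.001]
contact_force: [-0.1, 0.2, 1.2]
grip_width: 0.094
grip_force: 0.0
```

Run:
```python
from h import *
to([.556,-.2275,.229],71.35)
p=cap('wrist','wk.png')
a=ortho(p,.255,(.556,-.2275),.07)
cv2.imwrite('pics/bar.png',a[:,:,::-1])
```

```text
at [ 0.558  -0.2282  0.3381] psi 71.12 tilt [ 0.0032 -0.0018]
turn first [ 0.0036  0.0007 -0.004 ] then shift [ 1.000e-04 -2.100e-03  1.091e-01] or shift now [ 1.000e-04 -2.500e-03  1.091e-01]
```

View pics/bar.png

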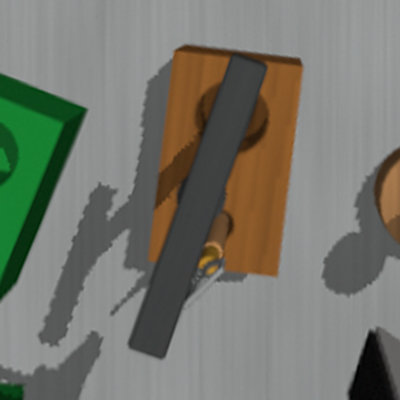

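The rectified view shows the bar running from (249,60) to (146,352), so its centre is at (0.5555, -0.2299), its yaw is about 70.6°, and it measures 108 mm long. That agrees with the top view within 3 mm.

Emit:
drive_tool(
  rows=[-0.0024,-0.0018,0.035,0,0,0.006,0.094,0,0,0.035,0,0,0,0.06,0,0,0.025,0,0,0,0.05,0,0,0.014,0,0,0,0.05,0,0,0,0,0,0,0.05],
)

```text
t: 6.15
eef_pos: [0.5539, -0.2261, 0.224]
tcp_rot: [-0.002, 0.814, 0.581, -0.001]
contact_force: [0.3, 0.1, 0.7]
grip_width: 0.0708
grip_force: 0.0
```

Emit:
drive_tool(
  rows=[0,0,0,0,0,0,0.05,0,0,0,0,0,0,0.05,0,0,0,0,0,0,0.05],
)

```text
t: 6.4
eef_pos: [0.5564, -0.2288, 0.2293]
tcp_rot: [0.002, 0.814, 0.58, 0.001]
contact_force: [0.5, -0.6, 0.8]
grip_width: 0.0516
grip_force: 0.0
```

Run:
```python
from h import *
to([.5555,-.2299,.229],70.8)
print(pose()[0])
```

```text
at [ 0.5564 -0.2288  0.2293] psi 70.94 tilt [ 0.0039 -0.0025]
turn first [0.0044 0.0011 0.0025] then shift [-0.0014 -0.0005  0.0003] or shift now [-0.0014 -0.0005  0.0003]
{'t': 6.4, 'joint_positions': array([-5.78336867e-01,  1.11093497e-01,  1.66604358e+00,  4.63962859e-05,
        1.35988285e+00, -2.45756490e-01]), 'qd': array([-0.00323707,  0.00606435,  0.00729584, -0.0003366 , -0.00403453,
        0.00084922]), 'effort': array([ 8.40502395e-02, -3.59927058e+01, -3.13784230e+01,  6.89688418e-02,
        3.41836677e-02,  1.02993683e-03]), 'eef_pos': array([ 0.55643909, -0.22875677,  0.2293488 ]), 'tcp_rot': array([0.00212058, 0.81439709, 0.5803035 , 0.00085506]), 'contact_force': array([ 0.45395266, -0.61651156,  0.76552101]), 'wrist_torque': array([-0.08439339, -0.02688273,  0.01151034]), 'grip_force': 0.0, 'grip_width': 0.051606320378563816}
```

Emit:
drive_tool(
  rows=[-0.0014,-0.0005,0,0.0044,0.0011,0.0025,0.05,0,0,0,0,0,0,0.03,0,0,0,0,0,0,0.02,0,0,0,0,0,0,0.012,0,0,0,0,0,0,0.01],
  newtons=45,
)

```text
t: 6.82
eef_pos: [0.5543, -0.2295, 0.2265]
tcp_rot: [-0.002, 0.815, 0.579, -0.001]
contact_force: [-0.2, -0.2, 0.1]
grip_width: 0.0267
grip_force: 0.0
```

Emit:
drive_tool(
  rows=[0,0,0,0,0,0,0.005,0,0,0,0,0,0,0.005,0,0,0,0,0,0,0.005,0,0,0,0,0,0,0.005],
)

```text
t: 7.15
eef_pos: [0.5545, -0.2295, 0.2264]
tcp_rot: [-0.002, 0.815, 0.579, -0.001]
contact_force: [0.3, -0.3, -1.5]
grip_width: 0.0139
grip_force: 45.0
```

Run:
```python
from h import *
to([.5555,-.2299,.229],70.8)
s=pose()[0];print(s['contact_force'],s['wrist_torque'],s['grip_width'],s['grip_force'])
```

```text
at [ 0.5545 -0.2295  0.2264] psi 70.78 tilt [-0.0031  0.0023]
turn first [-0.0037 -0.0011 -0.0004] then shift [-0.      0.0011 -0.0026] or shift now [-0.      0.0011 -0.0026]
[ 0.30501999 -0.30383478 -1.50364398] [-0.09702547 -0.45814459  0.01276112] 0.013863358228708763 44.99324368312955
```

Emit:
drive_tool(
  rows=[0,0,-0.005,0,0,0,0.005,0,0,-0.015,0,0,0,0.005,0,0,-0.02,0,0,0,0.005,0,0,-0.02,0,0,0,0.005,0,0,-0.02,0,0,0,0.005],
)

```text
t: 7.57
eef_pos: [0.5537, -0.2291, 0.306]
tcp_rot: [-0.004, 0.815, 0.579, -0.002]
contact_force: [-0.5, 0.0, -3.4]
grip_width: 0.0136
grip_force: 45.0
```

Emit:
drive_tool(
  rows=[0,0,-0.02,0,0,0,0.005,0,0,-0.015,0,0,0,0.005,0,0,-0.005,0,0,0,0.005,0,0,0,0,0,0,0.005,0,0,0,0,0,0,0.005],
)

```text
t: 7.98
eef_pos: [0.5542, -0.2294, 0.345]
tcp_rot: [-0.003, 0.815, 0.579, -0.001]
contact_force: [-0.4, -0.7, -5.4]
grip_width: 0.0135
grip_force: 45.0
```

```bash
cat > axis.py <<'E'
from h import *
def axis():
    s,t,R=pose();q=cap('side','sk.png');C=cloud(q);P=C[q['range_z']>0]
    L=R.inv().apply(P-t)  # tool frame
    z0=.019-.238 # tool: key axis along +z ; bar centre at z=-.019, rim at +.219
    k=(abs(L[:,0])<.03)&(abs(L[:,1])<.03)&(L[:,2]>.0)&(L[:,2]<.225);P=P[k]
    cam=q['extrinsics'][:3,3]
    res=[]
    for lo in np.arange(P[:,2].min(),P[:,2].max(),.03):
        g=P[(P[:,2]>=lo)&(P[:,2]<lo+.03)]
        if len(g)>5: res.append([*np.median(g,0),len(g),*(np.ptp(g,0))])
    print(np.round(res,4));print('tcp',t,'psi',np.degrees(np.arctan2(*R.as_matrix()[1::-1,0])),'tool z',R.as_matrix()[:,2],'F',s['contact_force'],s['wrist_torque'],s['grip_width'],s['t'])
if __name__=='__main__': axis()
E
python3 axis.py
```

```text
[[ 5.468e-01 -2.204e-01  1.446e-01  1.460e+02  3.360e-02  2.910e-02
   2.990e-02]
 [ 5.512e-01 -2.238e-01  1.656e-01  1.080e+02  3.120e-02  2.810e-02
   2.960e-02]
 [ 5.526e-01 -2.249e-01  2.038e-01  6.600e+01  1.340e-02  1.210e-02
   2.990e-02]
 [ 5.522e-01 -2.243e-01  2.318e-01  6.400e+01  1.490e-02  1.020e-02
   2.910e-02]
 [ 5.516e-01 -2.246e-01  2.618e-01  7.100e+01  1.220e-02  1.440e-02
   2.910e-02]
 [ 5.528e-01 -2.249e-01  2.929e-01  7.200e+01  1.350e-02  9.800e-03
   2.890e-02]
 [ 5.521e-01 -2.246e-01  3.225e-01  8.000e+01  1.440e-02  1.270e-02
   2.950e-02]
 [ 5.511e-01 -2.231e-01  3.413e-01  1.500e+01  1.100e-02  1.200e-02
   5.000e-03]]
tcp [ 0.55423811 -0.22944946  0.34500311] psi 70.77933463368697 tool z [-0.00587767  0.003765   -0.99997564] F [-0.4231125  -0.70440994 -5.37030376] [-0.03953714  0.01068744  0.00928762] 0.01354377836787365 7.9833
```

The side cloud shows the shank vertical and on the TCP axis within about 1 mm. Next I'll carry the key to the sleeve and turn to ψ=116°, which matches the spindle flats.

Emit:
drive_tool(
  rows=[0.02,-0.009,0,0,0,0,0.005,0.032,-0.0144,0,0,0,0,0.005,0.035,-0.0157,0,0,0,0,0.005,0.035,-0.0157,0,0,0,0,0.005,0.035,-0.0157,0,0,0,0,0.005],
)

```text
t: 8.45
eef_pos: [0.5387, -0.0566, 0.3449]
tcp_rot: [-0.003, 0.815, 0.579, -0.002]
contact_force: [0.3, 1.7, -3.7]
grip_width: 0.0138
grip_force: 45.0
```

Emit:
drive_tool(
  rows=[0.035,-0.0157,0,0,0,0,0.005,0.035,-0.0157,0,0,0,0,0.005,0.035,-0.0157,0,0,0,0,0.005,0.02,-0.009,0,0,0,0,0.005,0.0106,-0.0049,0,0,0,0,0.005],
)

```text
t: 8.87
eef_pos: [0.5256, 0.0926, 0.3457]
tcp_rot: [-0.003, 0.814, 0.58, -0.002]
contact_force: [0.2, -0.7, -4.0]
grip_width: 0.0138
grip_force: 45.0
```

Emit:
drive_tool(
  rows=[0,0,0,0,0,-0.1,0.005,0,0,0,0,0,-0.12,0.005,0,0,0,0,0,-0.12,0.005,0,0,0,0,0,-0.12,0.005,0,0,0,0,0,-0.12,0.005],
)

```text
t: 9.28
eef_pos: [0.5266, 0.089, 0.3459]
tcp_rot: [-0.003, 0.614, 0.79, -0.001]
contact_force: [-0.0, -0.3, -4.2]
grip_width: 0.0137
grip_force: 45.0
```

Emit:
drive_tool(
  rows=[0,0,0,0,0,-0.12,0.005,0,0,0,0,0,-0.09,0.005,0,0,0,0,0,0,0.005,0,0,0,0,0,0,0.005,0,0,0,0,0,0,0.005],
)

```text
t: 9.7
eef_pos: [0.5268, 0.0894, 0.3467]
tcp_rot: [-0.003, 0.531, 0.848, -0.0]
contact_force: [0.7, -0.7, -3.7]
grip_width: 0.0138
grip_force: 45.0
```

```bash
python3 axis.py
python3 - <<'E'
from h import *
to([.5264,.0902,.26],116.07)
E
```

```text
[[5.210e-01 1.005e-01 1.458e-01 1.600e+02 2.320e-02 3.570e-02 3.000e-02]
 [5.234e-01 9.560e-02 1.677e-01 1.630e+02 3.260e-02 3.220e-02 2.970e-02]
 [5.242e-01 9.440e-02 2.058e-01 8.900e+01 1.290e-02 1.140e-02 2.860e-02]
 [5.245e-01 9.430e-02 2.358e-01 1.000e+02 1.420e-02 1.130e-02 3.000e-02]
 [5.243e-01 9.450e-02 2.664e-01 1.010e+02 1.400e-02 1.080e-02 2.930e-02]
 [5.243e-01 9.450e-02 2.948e-01 1.100e+02 1.290e-02 1.290e-02 2.970e-02]
 [5.242e-01 9.410e-02 3.237e-01 1.020e+02 1.460e-02 1.120e-02 2.790e-02]
 [5.206e-01 8.970e-02 3.441e-01 7.000e+00 1.700e-03 6.400e-03 5.700e-03]]
tcp [0.52677521 0.08938291 0.34667887] psi 115.89134581633868 tool z [-0.00494353  0.00232549 -0.99998508] F [ 0.7058152  -0.67276573 -3.66867493] [-0.03947433 -0.1789754  -0.02083488] 0.01375962967705807 9.7
at [0.5268 0.0895 0.3469] psi 115.92 tilt [-0.0046  0.0024]
turn first [-0.0031 -0.0041 -0.0025] then shift [ 0.0008 -0.0001  0.0869] or shift now [0.0005 0.0002 0.0869]
```

Emit:
drive_tool(
  rows=[0.0008,0,0.02,0,0,-0.0025,0.005,0,0,0.03,0,0,0,0.005,0,0,0.03,0,0,0,0.005,0,0,0.015,0,0,0,0.005,0,0,0,0,0,0,0.005],
)

```text
t: 10.17
eef_pos: [0.5234, 0.0907, 0.2473]
tcp_rot: [-0.006, 0.529, 0.849, -0.002]
contact_force: [-1.0, -0.8, -4.4]
grip_width: 0.0135
grip_force: 45.0
```

Emit:
drive_tool(
  rows=[0,0,0,0,0,0,0.005,0,0,0.008,0,0,0,0.005,0,0,0.01,0,0,0,0.005,0,0,0.01,0,0,0,0.005,0,0,0.01,0,0,0,0.005],
)

```text
t: 10.58
eef_pos: [0.5262, 0.0909, 0.2139]
tcp_rot: [-0.002, 0.529, 0.849, 0.0]
contact_force: [-0.1, -0.5, -4.8]
grip_width: 0.0135
grip_force: 45.0
```

```bash
python3 axis.py
python3 - <<'E'
from h import *
to([.5264,.0902,.072],116.07)
q=cap('side');i=q['img']
q['shotname']='pin';c=proj(q,np.array([.5264,.09,.05]));x,y=int(c[0]),int(c[1])
cv2.imwrite('pics/in.png',cv2.resize(i[y-60:y+60,x-80:x+80,::-1],(640,480),interpolation=cv2.INTER_CUBIC))
E
```

```text
[[5.213e-01 1.003e-01 1.120e-02 4.080e+02 7.450e-02 7.750e-02 3.000e-02]
 [5.229e-01 9.840e-02 3.200e-02 1.630e+02 3.270e-02 3.060e-02 2.920e-02]
 [5.245e-01 9.590e-02 6.300e-02 6.400e+01 1.360e-02 9.600e-03 2.930e-02]
 [5.239e-01 9.620e-02 9.380e-02 7.600e+01 1.310e-02 1.090e-02 2.940e-02]
 [5.236e-01 9.590e-02 1.235e-01 7.900e+01 1.540e-02 1.310e-02 2.910e-02]
 [5.241e-01 9.600e-02 1.539e-01 8.000e+01 1.270e-02 1.030e-02 2.840e-02]
 [5.231e-01 9.560e-02 1.810e-01 7.500e+01 1.420e-02 1.200e-02 2.880e-02]
 [5.201e-01 9.150e-02 2.071e-01 6.000e+00 1.800e-03 2.900e-03 1.360e-02]]
tcp [0.52621939 0.09085387 0.21390246] psi 116.17713088146085 tool z [-0.00303395  0.00243624 -0.99999243] F [-0.12128937 -0.47745628 -4.79108202] [-0.0300096  -0.11521263  0.00045956] 0.013450192117649697 10.5833
at [0.5247 0.0909 0.2111] psi 116.18 tilt [-0.0075  0.0026]
turn first [-0.0056 -0.0056  0.0019] then shift [-0.0014  0.0012  0.1391] or shift now [-0.0022  0.0019  0.1391]
```

View pics/in.png

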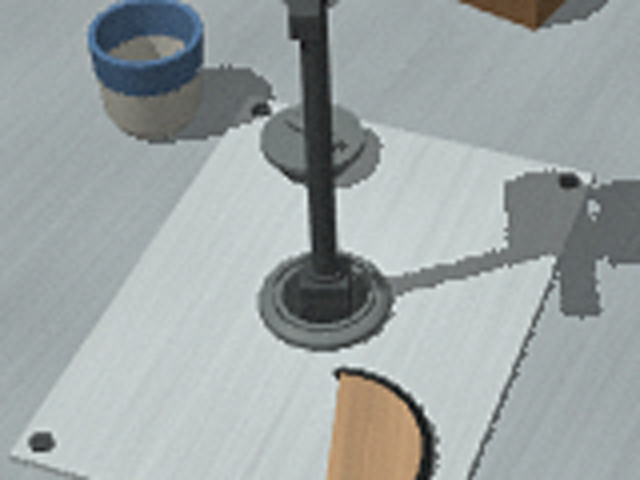

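The socket is entering the sleeve mouth, centred, with free space all round. I'll keep descending.

Emit:
drive_tool(
  rows=[0,0,0.01,0,0,0,0.005,0,0,0.014,0,0,0,0.005,0,0,0.014,0,0,0,0.005,0,0,0.014,0,0,0,0.005,0,0,0.014,0,0,0,0.005],
)

```text
t: 11.1
eef_pos: [0.5261, 0.091, 0.1477]
tcp_rot: [-0.002, 0.529, 0.849, 0.0]
contact_force: [-1.2, 0.3, -5.2]
grip_width: 0.0136
grip_force: 45.0
```

Emit:
drive_tool(
  rows=[0,0,0.014,0,0,0,0.005,0,0,0.014,0,0,0,0.005,0,0,0.014,0,0,0,0.005,0,0,0.01,0,0,0,0.005,0,0,0.006,0,0,0,0.005],
)

```text
t: 11.52
eef_pos: [0.5249, 0.0912, 0.0889]
tcp_rot: [-0.003, 0.529, 0.849, -0.0]
contact_force: [-0.4, 0.6, -4.2]
grip_width: 0.0136
grip_force: 45.0
```

Emit:
drive_tool(
  rows=[0,0,0,0,0,0,0.005,0,0,0,0,0,0,0.005,0,0,0,0,0,0,0.005,0,0,0,0,0,0,0.005],
)

```text
t: 11.85
eef_pos: [0.5264, 0.0912, 0.0914]
tcp_rot: [-0.001, 0.529, 0.849, 0.001]
contact_force: [0.3, 0.6, -5.2]
grip_width: 0.0135
grip_force: 45.0
```

Run:
```python
from h import *
to([.5264,.0902,.064],116.07)
s=pose()[0];print(s['contact_force'],s['wrist_torque'],s['joint_positions'][5])
```

```text
at [0.5264 0.0912 0.0914] psi 116.19 tilt [-0.0017  0.0024]
turn first [-0.0005 -0.0029  0.002 ] then shift [-0.0009 -0.0005  0.0274] or shift now [-0.0009 -0.0004  0.0274]
[ 0.25474893  0.61409101 -5.20251438] [-0.03689284 -0.0693688  -0.02347876] -0.5003421679038279
```

Emit:
drive_tool(
  rows=[-0.0009,0,0.006,0,0,0,0.005,0,0,0.008,0,0,0,0.005,0,0,0.006,0,0,0,0.005,0,0,0,0,0,0,0.005,0,0,0,0,0,0,0.005],
)

```text
t: 12.27
eef_pos: [0.5251, 0.0905, 0.0694]
tcp_rot: [-0.003, 0.529, 0.849, -0.0]
contact_force: [-0.9, -0.3, -4.7]
grip_width: 0.0139
grip_force: 45.0
```

Emit:
drive_tool(
  rows=[0,0,0.002,0,0,0,0.005,0,0,0.002,0,0,0,0.005,0,0,0.002,0,0,0,0.005],
)

```text
t: 12.52
eef_pos: [0.5261, 0.0904, 0.0645]
tcp_rot: [-0.002, 0.529, 0.849, 0.0]
contact_force: [0.1, 0.1, -5.2]
grip_width: 0.0133
grip_force: 45.0
```

Emit:
drive_tool(
  rows=[0,0,0.002,0,0,0,0.005,0,0,0.002,0,0,0,0.005,0,0,0,0,0,0,0.005],
)

```text
t: 12.77
eef_pos: [0.5255, 0.0905, 0.0599]
tcp_rot: [-0.003, 0.529, 0.849, -0.0]
contact_force: [0.9, 0.5, -4.7]
grip_width: 0.0134
grip_force: 45.0
```

Run:
```python
from h import *
to([.5264,.0902,.0424],116.07)
s=pose()[0];print(s['contact_force'],s['wrist_torque'],s['joint_positions'][5])
```

```text
at [0.5255 0.0905 0.0599] psi 116.18 tilt [-0.0047  0.0025]
turn first [-0.0031 -0.0043  0.002 ] then shift [-0.0006  0.0007  0.0175] or shift now [-0.0007  0.0008  0.0175]
[ 0.94107269  0.50729824 -4.72203242] [-0.06345595 -0.07785245 -0.03126089] -0.5019051450596941
```

Emit:
drive_tool(
  rows=[0,0,0.002,0,0,0,0.005,0,0,0.002,0,0,0,0.005,0,0,0,0,0,0,0.005],
)

```text
t: 13.02
eef_pos: [0.5256, 0.0905, 0.0559]
tcp_rot: [-0.003, 0.529, 0.849, -0.0]
contact_force: [-0.2, 0.9, -4.3]
grip_width: 0.0136
grip_force: 45.0
```

Emit:
drive_tool(
  rows=[0,0,0.002,0,0,0,0.005,0,0,0.002,0,0,0,0.005,0,0,0,0,0,0,0.005],
)

```text
t: 13.27
eef_pos: [0.5255, 0.0905, 0.0519]
tcp_rot: [-0.003, 0.529, 0.849, -0.0]
contact_force: [-0.7, 0.3, -4.8]
grip_width: 0.0137
grip_force: 45.0
```

Emit:
drive_tool(
  rows=[0,0,0.002,0,0,0,0.005,0,0,0.002,0,0,0,0.005,0,0,0,0,0,0,0.005],
)

```text
t: 13.52
eef_pos: [0.5255, 0.0905, 0.0479]
tcp_rot: [-0.003, 0.529, 0.849, -0.0]
contact_force: [-0.4, -1.0, -4.4]
grip_width: 0.0134
grip_force: 45.0
```

Run:
```python
from h import *
to([.5264,.0902,.0424],116.07)
s=pose()[0];print(s['contact_force'],s['wrist_torque'],s['joint_positions'][5])
```

```text
at [0.5255 0.0905 0.0479] psi 116.19 tilt [-0.0046  0.0025]
turn first [-0.003  -0.0043  0.002 ] then shift [-0.0007  0.0007  0.0055] or shift now [-0.0007  0.0007  0.0055]
[-0.38684997 -0.97805929 -4.43976387] [-0.03118437 -0.11105169  0.03236951] -0.5019471672539906
```

Emit:
drive_tool(
  rows=[0,0,0.0015,0,0,0,0.005,0,0,0.0015,0,0,0,0.005,0,0,0,0,0,0,0.005],
)

```text
t: 13.77
eef_pos: [0.5256, 0.0905, 0.0451]
tcp_rot: [-0.002, 0.529, 0.849, -0.0]
contact_force: [0.3, -0.1, -4.7]
grip_width: 0.0135
grip_force: 45.0
```

Emit:
drive_tool(
  rows=[0,0,0.001,0,0,0,0.005,0,0,0.0005,0,0,0,0.005,0,0,0,0,0,0,0.005],
)

```text
t: 14.02
eef_pos: [0.5257, 0.0905, 0.0438]
tcp_rot: [-0.002, 0.529, 0.849, 0.0]
contact_force: [0.4, -1.2, -4.5]
grip_width: 0.0135
grip_force: 45.0
```

Emit:
drive_tool(
  rows=[0,0,0.0005,0,0,0,0.005,0,0,0,0,0,0,0.005],
)

```text
t: 14.18
eef_pos: [0.5258, 0.0905, 0.0433]
tcp_rot: [-0.002, 0.529, 0.849, 0.0]
contact_force: [0.2, 0.1, -4.4]
grip_width: 0.0134
grip_force: 45.0
```

The socket dropped over the spindle flats without force and is about 21 mm engaged. Now I'll turn it clockwise, which is +z in the tool frame.

Emit:
drive_tool(
  rows=[0,0,0,0,0,0.05,0.005,0,0,0,0,0,0.08,0.005,0,0,0,0,0,0.08,0.005,0,0,0,0,0,0.08,0.005,0,0,0,0,0,0,0.005],
  newtons=60,
)

```text
t: 14.6
eef_pos: [0.5258, 0.0905, 0.0434]
tcp_rot: [-0.002, 0.646, 0.763, -0.0]
contact_force: [1.1, -0.7, -4.1]
grip_width: 0.0135
grip_force: 60.0
```

```bash
cat > st.py <<'E'
from h import *
s,t,R=pose();print(s['t'],t.round(4),'psi',np.degrees(np.arctan2(*R.as_matrix()[1::-1,0])).round(2),'tilt',R.as_matrix()[:2,2].round(4),'F',s['contact_force'].round(2),'T',s['wrist_torque'].round(3),s['grip_width'],'j6',s['joint_positions'][5])
E
python3 st.py
```

```text
14.6 [0.5258 0.0905 0.0434] psi 99.52 tilt [-0.0036  0.0024] F [ 1.11 -0.66 -4.13] T [ 0.02  -0.114  0.123] 0.013522396941504823 j6 -0.2109307677204569
```

Emit:
drive_tool(
  rows=[0,0,0,0,0,0.06,0.005,0,0,0,0,0,0.08,0.005,0,0,0,0,0,0.08,0.005,0,0,0,0,0,0.06,0.005,0,0,0,0,0,0,0.005],
)

```text
t: 15.02
eef_pos: [0.5259, 0.0905, 0.0434]
tcp_rot: [-0.002, 0.746, 0.666, -0.0]
contact_force: [-0.4, -1.1, -4.6]
grip_width: 0.0135
grip_force: 60.0
```

```bash
python3 st.py
```

```text
15.0167 [0.5259 0.0905 0.0434] psi 83.59 tilt [-0.0035  0.0025] F [-0.36 -1.15 -4.62] T [ 0.005 -0.207  0.039] 0.013529514483151085 j6 0.06695163731410168
```

Emit:
drive_tool(
  rows=[0,0,0,0,0,0.04,0.005,0,0,0,0,0,0.04,0.005,0,0,0,0,0,0.04,0.005],
)

```text
t: 15.27
eef_pos: [0.5259, 0.0905, 0.0434]
tcp_rot: [-0.002, 0.784, 0.621, -0.001]
contact_force: [0.7, 0.6, -5.2]
grip_width: 0.0133
grip_force: 60.0
```

```bash
python3 st.py
```

```text
15.2667 [0.5259 0.0905 0.0434] psi 76.75 tilt [-0.0034  0.0025] F [ 0.73  0.61 -5.16] T [ 0.055 -0.305  0.208] 0.013337905082649171 j6 0.18639257321650476
```

Emit:
drive_tool(
  rows=[0,0,0,0,0,0.035,0.005,0,0,0,0,0,0.035,0.005],
)

```text
t: 15.43
eef_pos: [0.526, 0.0905, 0.0434]
tcp_rot: [-0.002, 0.805, 0.593, -0.001]
contact_force: [1.2, 0.4, -6.0]
grip_width: 0.0138
grip_force: 60.0
```

```bash
python3 st.py
```

```text
15.4333 [0.526  0.0905 0.0434] psi 72.75 tilt [-0.0033  0.0025] F [ 1.19  0.45 -6.02] T [ 0.083 -0.22   0.167] 0.013804885176897576 j6 0.2561805534841061
```

Emit:
drive_tool(
  rows=[0,0,0,0,0,0.035,0.005,0,0,0,0,0,0.035,0.005],
)

```text
t: 15.6
eef_pos: [0.526, 0.0905, 0.0434]
tcp_rot: [-0.002, 0.825, 0.565, -0.001]
contact_force: [-0.0, -0.1, -5.4]
grip_width: 0.0135
grip_force: 60.0
```

```bash
python3 st.py
```

```text
15.6 [0.526  0.0905 0.0434] psi 68.74 tilt [-0.0033  0.0025] F [-0.04 -0.08 -5.43] T [ 0.044 -0.246  0.188] 0.013489661800031832 j6 0.3261993129159395
```

Emit:
drive_tool(
  rows=[0,0,0,0,0,0.025,0.005,0,0,0,0,0,0.025,0.005],
)

```text
t: 15.77
eef_pos: [0.526, 0.0905, 0.0434]
tcp_rot: [-0.002, 0.839, 0.544, -0.001]
contact_force: [0.5, 0.2, -5.7]
grip_width: 0.0138
grip_force: 60.0
```

```bash
python3 st.py
```

```text
15.7667 [0.526  0.0905 0.0434] psi 65.9 tilt [-0.0033  0.0025] F [ 0.45  0.21 -5.68] T [ 0.017 -0.24   0.188] 0.013805128265451182 j6 0.3756923641488256
```

Emit:
drive_tool(
  rows=[0,0,0,0,0,0.025,0.005,0,0,0,0,0,0.025,0.005],
)

```text
t: 15.93
eef_pos: [0.526, 0.0905, 0.0434]
tcp_rot: [-0.002, 0.852, 0.523, -0.001]
contact_force: [0.2, -0.5, -5.0]
grip_width: 0.0134
grip_force: 60.0
```

```bash
python3 st.py
```

```text
15.9333 [0.526  0.0905 0.0434] psi 63.03 tilt [-0.0032  0.0025] F [ 0.16 -0.53 -4.96] T [ 0.07  -0.261  0.205] 0.013411891310123512 j6 0.4257155417398208
```

Emit:
drive_tool(
  rows=[0,0,0,0,0,0.025,0.005,0,0,0,0,0,0.02,0.005],
)

```text
t: 16.1
eef_pos: [0.526, 0.0905, 0.0434]
tcp_rot: [-0.002, 0.864, 0.503, -0.001]
contact_force: [0.1, -0.4, -5.2]
grip_width: 0.0129
grip_force: 60.0
```

```bash
python3 st.py
```

```text
16.1 [0.526  0.0905 0.0434] psi 60.42 tilt [-0.0032  0.0025] F [ 0.13 -0.38 -5.15] T [ 0.032 -0.234  0.203] 0.012877151017278463 j6 0.47130747372176873
```

Emit:
drive_tool(
  rows=[0,0,0,0,0,0.02,0.005,0,0,0,0,0,0.02,0.005],
)

```text
t: 16.27
eef_pos: [0.5259, 0.0905, 0.0434]
tcp_rot: [-0.002, 0.875, 0.485, -0.001]
contact_force: [1.1, 0.2, -5.6]
grip_width: 0.0138
grip_force: 60.0
```

```bash
python3 st.py
```

```text
16.2667 [0.5259 0.0905 0.0434] psi 58.02 tilt [-0.0034  0.0025] F [ 1.1   0.21 -5.61] T [ 0.094 -0.386  0.168] 0.013818448629202387 j6 0.513253373380401
```

Emit:
drive_tool(
  rows=[0,0,0,0,0,0.02,0.005,0,0,0,0,0,0.02,0.005],
)

```text
t: 16.43
eef_pos: [0.5259, 0.0905, 0.0434]
tcp_rot: [-0.002, 0.884, 0.467, -0.001]
contact_force: [0.6, 0.6, -5.0]
grip_width: 0.0133
grip_force: 60.0
```

```bash
python3 st.py
```

```text
16.4333 [0.5259 0.0905 0.0434] psi 55.67 tilt [-0.0035  0.0025] F [ 0.65  0.57 -4.96] T [ 0.042 -0.374  0.159] 0.013343759008050586 j6 0.5542825365816683
```

Emit:
drive_tool(
  rows=[0,0,0,0,0,0.02,0.005,0,0,0,0,0,0.02,0.005],
)

```text
t: 16.6
eef_pos: [0.5259, 0.0905, 0.0434]
tcp_rot: [-0.002, 0.893, 0.449, -0.001]
contact_force: [0.5, 0.1, -5.1]
grip_width: 0.0134
grip_force: 60.1
```

```bash
python3 st.py
```

```text
16.6 [0.5259 0.0905 0.0434] psi 53.38 tilt [-0.0036  0.0024] F [ 0.51  0.15 -5.13] T [ 0.087 -0.418  0.374] 0.013447404229261155 j6 0.5944104679787234
```

Emit:
drive_tool(
  rows=[0,0,0,0,0,0,0.005],
)

```text
t: 16.68
eef_pos: [0.5259, 0.0905, 0.0434]
tcp_rot: [-0.002, 0.893, 0.449, -0.001]
contact_force: [1.3, 1.0, -5.7]
grip_width: 0.0136
grip_force: 60.1
```

```bash
python3 st.py
```

```text
16.6833 [0.5259 0.0905 0.0434] psi 53.42 tilt [-0.0036  0.0024] F [ 1.27  0.99 -5.68] T [ 0.046 -0.414  0.371] 0.01355672585621021 j6 0.5936761512785615
```

The torque holds at 0.37 N m with no motion, so the valve is against its stop. I'll back off within the play and draw the key out.

Emit:
drive_tool(
  rows=[0,0,0,0,0,-0.04,0.005,0,0,0,0,0,-0.03,0.005,0,0,0,0,0,0,0.005],
)

```text
t: 16.93
eef_pos: [0.5259, 0.0905, 0.0435]
tcp_rot: [-0.002, 0.877, 0.481, -0.001]
contact_force: [0.8, -0.7, -5.2]
grip_width: 0.0134
grip_force: 60.0
```

```bash
python3 st.py
```

```text
16.9333 [0.5259 0.0905 0.0435] psi 57.45 tilt [-0.0037  0.0026] F [ 0.76 -0.69 -5.21] T [ 0.004 -0.253 -0.018] 0.013385180315680933 j6 0.5230783932514269
```

Emit:
drive_tool(
  rows=[0,0,-0.003,0,0,0,0.005,0,0,-0.005,0,0,0,0.005,0,0,-0.008,0,0,0,0.005,0,0,-0.01,0,0,0,0.005,0,0,-0.012,0,0,0,0.005],
)

```text
t: 17.35
eef_pos: [0.5253, 0.0904, 0.0821]
tcp_rot: [-0.002, 0.877, 0.481, -0.002]
contact_force: [-0.3, 0.3, -5.2]
grip_width: 0.0135
grip_force: 60.0
```

```bash
python3 st.py
```

```text
17.35 [0.5253 0.0904 0.0821] psi 57.44 tilt [-0.0056  0.0025] F [-0.35  0.27 -5.19] T [-0.056 -0.052 -0.004] 0.013513329921789491 j6 0.523413969374108
```

Out freely. I'll raise it 0.27 m to a TCP height of about 0.35 and turn back to ψ=70.8 (−0.233 rad).

Emit:
drive_tool(
  rows=[0,0,-0.02,0,0,0,0.005,0,0,-0.03,0,0,0,0.005,0,0,-0.03,0,0,0,0.005,0,0,-0.03,0,0,0,0.005,0,0,-0.03,0,0,0,0.005],
)

```text
t: 17.77
eef_pos: [0.5259, 0.0901, 0.224]
tcp_rot: [-0.002, 0.877, 0.481, -0.001]
contact_force: [0.3, 0.7, -3.7]
grip_width: 0.0135
grip_force: 60.0
```

Emit:
drive_tool(
  rows=[0,0,-0.03,0,0,0,0.005,0,0,-0.03,0,0,0,0.005,0,0,-0.03,0,0,-0.08,0.005,0,0,-0.02,0,0,-0.08,0.005,0,0,-0.01,0,0,-0.073,0.005],
)

```text
t: 18.18
eef_pos: [0.5275, 0.0898, 0.3468]
tcp_rot: [-0.0, 0.814, 0.581, 0.002]
contact_force: [0.6, 1.1, -3.3]
grip_width: 0.0135
grip_force: 60.0
```

Emit:
drive_tool(
  rows=[0,0,0,0,0,0,0.005,0,0,0,0,0,0,0.005],
)

```text
t: 18.35
eef_pos: [0.5266, 0.0898, 0.3423]
tcp_rot: [-0.002, 0.816, 0.579, -0.0]
contact_force: [0.6, -0.1, -5.2]
grip_width: 0.0135
grip_force: 60.0
```

```bash
python3 - <<'E'
from h import *
to([.5545,-.2295,.345],70.78);print(pose()[0]['t'])
q=cap('top');C=cloud(q);P=C[q['range_z']>0]
k=P[(P[:,2]>.050)&(P[:,2]<.068)&(abs(P[:,0]-.555)<.06)&(abs(P[:,1]+.25)<.085)]
print(cv2.minAreaRect((k[:,:2]*1000).astype(np.float32)))
q['shotname']='pin';a=ortho(q,.06,(.5555,-.2295),.09);b=ortho(q,.06,(.5555,-.2295),.03)
w=cap('side');w['shotname']='pin';c=ortho(w,.06,(.5555,-.2295),.03)
cv2.imwrite('pics/hole.png',np.hstack([cv2.resize(b,(400,400)),c])[:,:,::-1])
E
python3 axis.py
```

```text
at [0.5266 0.0898 0.3423] psi 70.7 tilt [-0.0027  0.0024]
turn first [-0.0034 -0.0013 -0.0015] then shift [-0.2923  0.1314 -0.0027] or shift now [-0.2921  0.1319 -0.0036]
18.35
((554.6239013671875, -254.94618225097656), (131.0852813720703, 81.73455047607422), 83.12268829345703)
[[5.171e-01 9.910e-02 1.396e-01 2.020e+02 3.450e-02 2.640e-02 2.990e-02]
 [5.218e-01 9.540e-02 1.605e-01 1.720e+02 3.150e-02 2.830e-02 2.980e-02]
 [5.226e-01 9.470e-02 1.974e-01 8.400e+01 1.240e-02 9.400e-03 2.870e-02]
 [5.227e-01 9.490e-02 2.269e-01 1.020e+02 1.380e-02 1.200e-02 2.960e-02]
 [5.229e-01 9.480e-02 2.583e-01 1.030e+02 1.420e-02 1.020e-02 2.970e-02]
 [5.229e-01 9.440e-02 2.878e-01 1.080e+02 1.310e-02 1.150e-02 2.930e-02]
 [5.228e-01 9.450e-02 3.181e-01 1.170e+02 1.280e-02 1.260e-02 2.990e-02]
 [5.246e-01 9.420e-02 3.356e-01 2.500e+01 1.210e-02 8.400e-03 7.100e-03]]
tcp [0.52602975 0.08978689 0.34011585] psi 70.72062645487178 tool z [-0.00631769  0.00256054 -0.99997676] F [ 0.04576013 -0.54937582 -4.5601756 ] [ 0.00444558 -0.06097388 -0.00901491] 0.013854416332716115 18.45
```

View pics/hole.png

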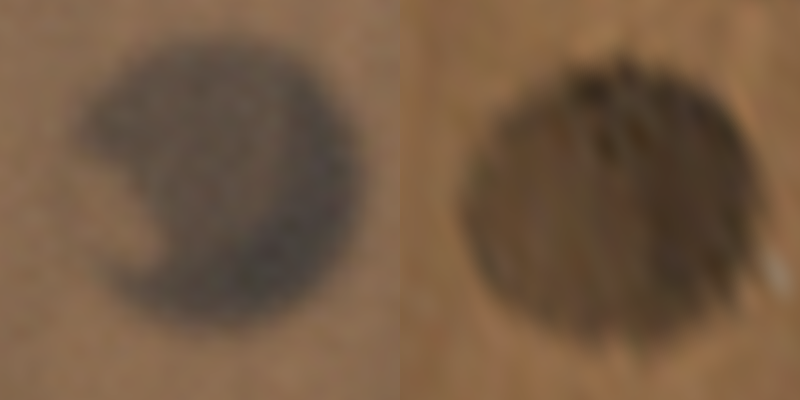

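Emit:
drive_tool(
  rows=[-0.02,0.0091,0,0,0,0,0.005,-0.032,0.0146,0,0,0,0,0.005,-0.035,0.016,0,0,0,0,0.005,-0.035,0.016,0,0,0,0,0.005,-0.035,0.016,0,0,0,0,0.005],
)

```text
t: 18.92
eef_pos: [0.5423, -0.0834, 0.3395]
tcp_rot: [-0.003, 0.815, 0.579, -0.001]
contact_force: [1.1, 0.4, -4.7]
grip_width: 0.0138
grip_force: 60.0
```

Emit:
drive_tool(
  rows=[-0.035,0.016,0,0,0,0,0.005,-0.035,0.016,0,0,0,0,0.005,-0.032,0.0146,0,0,0,0,0.005,-0.02,0.0091,0,0,0,0,0.005,-0.0127,0.0057,0,0,0,0,0.005],
)

```text
t: 19.33
eef_pos: [0.556, -0.2319, 0.3385]
tcp_rot: [-0.003, 0.816, 0.578, -0.002]
contact_force: [0.4, 0.2, -4.4]
grip_width: 0.0136
grip_force: 60.0
```

Emit:
drive_tool(
  rows=[0,0,0,0,0,0,0.005,0,0,0,0,0,0,0.005,0,0,0,0,0,0,0.005],
)

```text
t: 19.58
eef_pos: [0.5566, -0.2281, 0.34]
tcp_rot: [-0.003, 0.815, 0.58, -0.001]
contact_force: [-0.7, 0.8, -4.8]
grip_width: 0.0135
grip_force: 60.0
```

```bash
python3 - <<'E'
from h import *
to([.5557,-.2295,.285],70.78)
E
python3 axis.py
```

```text
at [ 0.5566 -0.2281  0.34  ] psi 70.86 tilt [-0.0046  0.0038]
turn first [-0.0056 -0.0021  0.0014] then shift [-0.0016 -0.0004  0.055 ] or shift now [-0.0017 -0.0001  0.055 ]
[[ 5.500e-01 -2.191e-01  1.396e-01  1.520e+02  3.440e-02  2.990e-02
   2.980e-02]
 [ 5.534e-01 -2.237e-01  1.613e-01  1.050e+02  3.240e-02  2.680e-02
   2.960e-02]
 [ 5.545e-01 -2.240e-01  1.987e-01  6.600e+01  1.440e-02  1.140e-02
   2.870e-02]
 [ 5.550e-01 -2.239e-01  2.292e-01  6.600e+01  1.410e-02  1.190e-02
   2.930e-02]
 [ 5.541e-01 -2.237e-01  2.604e-01  7.000e+01  1.200e-02  1.410e-02
   2.950e-02]
 [ 5.550e-01 -2.236e-01  2.892e-01  7.400e+01  1.390e-02  1.200e-02
   2.970e-02]
 [ 5.549e-01 -2.229e-01  3.209e-01  7.900e+01  1.500e-02  1.220e-02
   2.840e-02]
 [ 5.542e-01 -2.237e-01  3.365e-01  1.400e+01  1.370e-02  1.100e-02
   5.500e-03]]
tcp [ 0.55664316 -0.22810231  0.3399964 ] psi 70.85964067016536 tool z [-0.00457703  0.00377576 -0.9999824 ] F [-0.73881868  0.78815281 -4.78795554] [-0.04199114 -0.08753246  0.01283662] 0.01350221427893045 19.5833
```

Emit:
drive_tool(
  rows=[-0.0008,0,0.02,0,0,0,0.005,0,0,0.02,0,0,0,0.005,0,0,0.01,0,0,0,0.005,0,0,0.005,0,0,0,0.005,0,0,0.005,0,0,0,0.005],
)

```text
t: 20.05
eef_pos: [0.5563, -0.2293, 0.2803]
tcp_rot: [-0.002, 0.815, 0.58, -0.001]
contact_force: [1.0, -0.2, -4.0]
grip_width: 0.0141
grip_force: 60.0
```

Emit:
drive_tool(
  rows=[0,0,0.005,0,0,0,0.005,0,0,0.005,0,0,0,0.005,0,0,0.005,0,0,0,0.005,0,0,0.005,0,0,0,0.005,0,0,0,0,0,0,0.005],
)

```text
t: 20.47
eef_pos: [0.5557, -0.2298, 0.2592]
tcp_rot: [-0.003, 0.815, 0.579, -0.001]
contact_force: [0.1, 0.0, -4.6]
grip_width: 0.0132
grip_force: 60.0
```

```bash
python3 axis.py
```

```text
[[ 5.440e-01 -2.198e-01  6.070e-02  2.170e+02  7.300e-02  6.300e-02
   3.000e-02]
 [ 5.517e-01 -2.239e-01  7.700e-02  1.140e+02  3.300e-02  2.630e-02
   2.900e-02]
 [ 5.530e-01 -2.253e-01  1.112e-01  5.100e+01  1.280e-02  1.360e-02
   2.880e-02]
 [ 5.539e-01 -2.256e-01  1.406e-01  6.200e+01  1.380e-02  1.020e-02
   2.860e-02]
 [ 5.536e-01 -2.256e-01  1.708e-01  6.200e+01  1.470e-02  1.280e-02
   2.890e-02]
 [ 5.537e-01 -2.250e-01  2.019e-01  6.100e+01  1.180e-02  1.590e-02
   2.930e-02]
 [ 5.540e-01 -2.249e-01  2.313e-01  6.800e+01  1.340e-02  1.290e-02
   2.870e-02]
 [ 5.538e-01 -2.244e-01  2.531e-01  3.000e+01  1.340e-02  9.600e-03
   1.220e-02]]
tcp [ 0.55568449 -0.22979352  0.25921243] psi 70.80051211542117 tool z [-0.00538863  0.00352794 -0.99997926] F [ 0.1139363   0.01777749 -4.62160662] [ 0.01277222 -0.03961373 -0.01410026] 0.013244771017316567 20.4667
```

Emit:
drive_tool(
  rows=[0,0,0.006,0,0,0,0.005,0,0,0.008,0,0,0,0.005,0,0,0.008,0,0,0,0.005,0,0,0.006,0,0,0,0.005,0,0,0,0,0,0,0.005],
)

```text
t: 20.93
eef_pos: [0.555, -0.2293, 0.2299]
tcp_rot: [-0.004, 0.815, 0.579, -0.002]
contact_force: [-0.5, 0.5, -5.5]
grip_width: 0.0135
grip_force: 60.0
```

Emit:
drive_tool(
  rows=[0,0,0.001,0,0,0,0.005,0,0,0.001,0,0,0,0.005,0,0,0,0,0,0,0.005],
)

```text
t: 21.18
eef_pos: [0.5562, -0.23, 0.2307]
tcp_rot: [-0.002, 0.815, 0.579, -0.001]
contact_force: [0.1, 0.4, -4.6]
grip_width: 0.0131
grip_force: 60.0
```

Emit:
drive_tool(
  rows=[0,0,0.001,0,0,0,0.005,0,0,0,0,0,0,0.005],
)

```text
t: 21.35
eef_pos: [0.5561, -0.23, 0.2296]
tcp_rot: [-0.002, 0.815, 0.579, -0.001]
contact_force: [0.4, -0.0, -5.0]
grip_width: 0.0135
grip_force: 60.0
```

```bash
python3 st.py
```

```text
21.35 [ 0.5561 -0.23    0.2296] psi 70.8 tilt [-0.0035  0.0023] F [ 0.4  -0.01 -4.99] T [-0.008 -0.067  0.002] 0.013532928385023044 j6 -0.24537899911200817
```

Emit:
drive_tool(
  rows=[0,0,0.001,0,0,0,0.005,0,0,0.001,0,0,0,0.005,0,0,0,0,0,0,0.005],
)

```text
t: 21.6
eef_pos: [0.5559, -0.2299, 0.2272]
tcp_rot: [-0.002, 0.815, 0.579, -0.001]
contact_force: [0.2, 0.4, -4.4]
grip_width: 0.0133
grip_force: 60.0
```

Emit:
drive_tool(
  rows=[0,0,0.0007,0,0,0,0.005,0,0,0,0,0,0,0.005,0,0,0,0,0,0,0.005],
)

```text
t: 21.85
eef_pos: [0.556, -0.2299, 0.2267]
tcp_rot: [-0.002, 0.815, 0.579, -0.001]
contact_force: [0.9, 0.7, -4.2]
grip_width: 0.0135
grip_force: 60.0
```

Emit:
drive_tool(
  rows=[0,0,0.0005,0,0,0,0.005,0,0,0,0,0,0,0.005],
)

```text
t: 22.02
eef_pos: [0.5561, -0.23, 0.2264]
tcp_rot: [-0.002, 0.815, 0.579, -0.001]
contact_force: [-0.4, -0.7, -4.0]
grip_width: 0.0134
grip_force: 60.0
```

Emit:
drive_tool(
  rows=[0,0,0.0005,0,0,0,0.005,0,0,0,0,0,0,0.005,0,0,0,0,0,0,0.005],
)

```text
t: 22.27
eef_pos: [0.5562, -0.2301, 0.2264]
tcp_rot: [-0.002, 0.815, 0.579, -0.001]
contact_force: [-0.4, -0.2, -0.9]
grip_width: 0.0132
grip_force: 60.0
```

Emit:
drive_tool(
  rows=[0,0,0.0005,0,0,0,0.005,0,0,0,0,0,0,0.005,0,0,0,0,0,0,0.005],
)

```text
t: 22.52
eef_pos: [0.5564, -0.2303, 0.2264]
tcp_rot: [-0.001, 0.815, 0.579, -0.001]
contact_force: [-1.1, 0.4, 3.7]
grip_width: 0.0136
grip_force: 60.0
```

```bash
python3 st.py
```

```text
22.5167 [ 0.5564 -0.2303  0.2264] psi 70.81 tilt [-0.0024  0.0015] F [-1.11  0.39  3.67] T [ 0.06   0.25  -0.003] 0.013583492104289904 j6 -0.24542947579034832
```

The key is seated on the hole floor. Now I'll release it and retreat straight up.

Emit:
drive_tool(
  rows=[0,0,-0.0007,0,0,0,0.02,0,0,0,0,0,0,0.03,0,0,0,0,0,0,0.05,0,0,0,0,0,0,0.06,0,0,0,0,0,0,0.06],
)

```text
t: 22.93
eef_pos: [0.5559, -0.2299, 0.2257]
tcp_rot: [-0.002, 0.815, 0.579, -0.001]
contact_force: [0.3, 0.1, -0.0]
grip_width: 0.0433
grip_force: 0.0
```

Emit:
drive_tool(
  rows=[0,0,-0.01,0,0,0,0.06,0,0,-0.02,0,0,0,0.06,0,0,-0.03,0,0,0,0.06,0,0,-0.04,0,0,0,0.06,0,0,-0.03,0,0,0,0.06],
)

```text
t: 23.35
eef_pos: [0.5567, -0.2303, 0.3596]
tcp_rot: [-0.001, 0.815, 0.579, -0.0]
contact_force: [0.4, 0.2, 0.5]
grip_width: 0.0599
grip_force: 0.0
```

Emit:
drive_tool(
  rows=[0,0,-0.02,0,0,0,0.06,0,0,0,0,0,0,0.06,0,0,0,0,0,0,0.06],
)

```text
t: 23.6
eef_pos: [0.557, -0.2306, 0.3776]
tcp_rot: [-0.001, 0.815, 0.579, -0.0]
contact_force: [0.0, -0.8, -0.9]
grip_width: 0.06
grip_force: 0.0
```

```bash
python3 st.py
python3 - <<'E'
from h import *
q=cap('side');p=cap('top')
cv2.imwrite('pics/end.png',q['img'][:,:,::-1])
for c in(q,p):
    C=cloud(c)
    for t in ['key','looptool','rib','cap','cup','spray','tamper']:
        d=env.silhouettes(c,t)
        if d:
            P=C[d[0]['mask']&(c['range_z']>0)];print(t,round(d[0]['conf'],2),np.median(P,0).round(3),np.percentile(P,98,axis=0).round(3))
    P=C[c['range_z']>0]
    for lo in(.07,.12,.17,.21):
        g=P[(abs(P[:,0]-.5555)<.02)&(abs(P[:,1]+.2295)<.02)&(P[:,2]>lo)&(P[:,2]<lo+.03)];print(lo,len(g),np.median(g,0).round(4))
E
```

```text
23.6 [ 0.557  -0.2306  0.3776] psi 70.81 tilt [-0.0012  0.0008] F [ 0.   -0.82 -0.91] T [-0.007 -0.119 -0.017] 0.059989451635283034 j6 -0.24544170097140258
key 0.84 [ 0.556 -0.227  0.188] [ 0.719 -0.179  0.257]
looptool 0.5 [0.526 0.111 0.005] [0.634 0.239 0.012]
rib 0.71 [0.452 0.176 0.011] [0.486 0.227 0.013]
cap 0.8 [ 0.586 -0.006  0.023] [0.614 0.019 0.03 ]
cup 0.77 [ 0.694 -0.001  0.048] [0.729 0.025 0.067]
spray 0.66 [0.585 0.396 0.142] [0.628 0.424 0.206]
tamper 0.96 [ 0.68  -0.278  0.037] [ 0.74  -0.254  0.128]
0.07 51 [ 0.5534 -0.2269  0.0842]
0.12 61 [ 0.5536 -0.2263  0.1354]
0.17 56 [ 0.5539 -0.2258  0.1834]
0.21 66 [ 0.5537 -0.2257  0.2242]
rib 0.95 [0.455 0.177 0.01 ] [0.488 0.231 0.015]
cup 0.66 [ 0.711 -0.004  0.031] [0.732 0.027 0.068]
spray 0.9 [0.597 0.373 0.137] [0.636 0.412 0.209]
0.07 0 [nan nan nan]
0.12 0 [nan nan nan]
0.17 0 [nan nan nan]
0.21 0 [nan nan nan]
  return _methods._mean(a, axis=axis, dtype=dtype,
  ret = um.true_divide(
```

View pics/end.png

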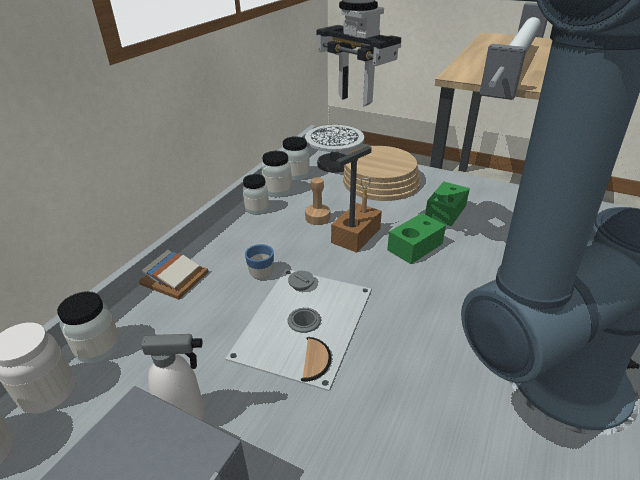

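The end view shows the key upright in the brown block at (190,352), the gripper clear above it, and nothing else moved.

```bash
python3 -c "
from bench import env
print(env.job_done())"
```

```text
the job is handed in; nothing more can be done
None
```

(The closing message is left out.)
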